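# Shim the rocking interferometer

## Robot

A 6-joint arm with a two-finger parallel gripper is mounted at the origin on the work surface. World frame = base frame: x ahead of the robot, y to its left, z up, the work surface at z = 0. Lengths are in mm, angles in rad, forces in N, time in s.
With the tool pointing down it reaches from about 350 to 775 mm from the base axis. Payload 7.3 kg.
Tool frame: the origin (TCP) lies midway between the tips of the shut fingers; the grasp point (between the pads) lies 19 mm behind it (bot.grip_depth is the distance from the TCP to the grasp point, in mm); z points along the fingers, x is the direction in which the jaws open and shut, and the axes are right-handed (so a half turn about z gives the same grasp; the last joint's range is limited). The gripper opens to 92 mm and grips with 3 to 60 N. Pads are 19 mm wide; open, the fingers measure 130 mm over their backs; the gripper's body (75 mm by 190 mm) begins 47 mm behind the grasp point.
Start: joints at [-1.413, 0.342, 1.524, -0, 1.275, -0.146], TCP at [157.075, -500.971, 226.741] pointing down, gripper open.
Joint ranges: [-2.53, 2.53], [-0.77, 2.02], [0.04, 2.7], [-1, 4.14], [0.28, 2.66], [-3.11, 3.11]. Speed limits (rad/s): [2.57, 2.57, 3.14, 3.14, 3.14, 3.14].

## Interface

Orientations are given as [roll, pitch, yaw] about the fixed x, y, z axes, in that order (R = Rz(yaw) Ry(pitch) Rx(roll)).
In Python, from plant import bot gives the robot as it stands. The module is installed in compiled form; this text tells all that it offers.
- The arm moves only by the shell command python3 -m inch 'ROWS'. ROWS is JSON, a list that holds one entry, the list of rows, each a list of 7 numbers: the shift along the tool's x, y, z each as a share of 0.2 m, from -1 to 1, then the turn, a rotation vector about the tool's x, y, z each as a share of 45 degrees, from -1 to 1, then the closure, from -1 (fully open) to 1 (shut), so that 0 is half open. A call has exactly 10 rows; each row is the pose to reach, as a shift and turn from the pose commanded when the call began, along the tool's axes at that moment; what a row does not reach only later rows make up. A row lasts 1/8 s, in which the tool goes at most 62.5 mm and 10.7 degrees, less where a joint would pass 70% of its speed; a pose out of reach is approached as far as the arm can. A call with a number of a shift or a turn outside -1 to 1 is refused whole. A call with a gripper value outside its range is refused whole. The fingers move at their own pace and stop on an object; the grip force is fixed at half the most. Time passes only in rows, so rows that repeat a pose let the fingers close, or fill a call up. It gives the time, the measured TCP pose, the force and the opening at its end, in the units of the state.
- bot.get_obs(): the state, without advancing time (a new reading comes with each control period).
- bot.capture(name): name is "side" or "top"; returns the picture (480x640x3 uint8, red, green, blue); there is no depth.
- bot.camera_params(name): a dict with "fx", "fy", "cx", "cy" (pixels), "k1" (the pictures are not rectified: a ray, as slopes to the right and down, at radius r is drawn at 1 + k1 r^2 times it, then the intrinsics apply), "R" (3x3) and "t" (3): a world point X has camera coordinates R X + t. Camera axes: x right, y down, z forward; pixel columns grow to the right and rows downward; lengths in mm; the calibration is good to about 2 mm. A picture is of the moment at which its call begins. camera_params takes no time and is no camera call.
- bot.close_job(): hands the job in, once; it reports no verdict.
The state is a dict: "time": time; "joint_positions": joint angles; "dq": joint speeds; "tau": joint torques, N m; "tool_pos": TCP position; "tcp_rot": TCP orientation; "contact_force": force on the tool from outside, world axes, zero at the start; "moment": the same for the moment, N m; "grip_width": finger opening in mm.
Only numpy, scipy, OpenCV 4.12 (cv2) and the standard library are available. Lean on these libraries where they do the work, as an engineer would, in place of code of your own. Each camera call takes 0.05 s, during which the arm holds its last target.

## Task

The small interferometer rocks because its near right foot (as seen from the robot) hangs just clear of the table. Push the white wedge along the table, thin end first, under that foot until the foot bears on it and the instrument stands level and steady, then press down firmly on the steel screw cap directly above that foot to check that it no longer rocks, and move clear. Only push and press: do not lift the wedge or the instrument, do not shove the instrument out of place, and leave everything else where it is.

Things in the scene. Friction and masses are not known exactly. Their poses are not given: they have to be found in the camera images.
- wedge: white plastic wedge (90 g), loose, 100 mm long (x), 50 mm wide (y); its top slopes evenly from 18 mm high at the upright flat back face (x = -50 mm) to 3 mm at the thin toe (x = +50 mm). Origin: centre of its underside, on the table; +x to the toe, z up. It starts with its toe towards the short foot, 20 to 60 mm short of it, up to 20 mm aside and 0.2 rad askew
- interferometer: loose instrument, 2.4 kg, 112 mm tall: black base plate 240 x 200 mm (x, y), from 30 to 42 mm above the table, blue housing, lens barrel to -x. Ball feet (radius 12 mm) at (100, 80), (-100, 80), (100, -80) mm; the one at (-100, -80) is 8 mm short. It rests level on three; 2 to 4 N on the short corner tips it 3.5 degrees. Origin: at table height under the plate's centre; z up, -x its front
- short_foot (a point): lowest point of the short ball foot (near right corner), 8 mm above the table when level. The foot meets the slope when above a point about 33 mm behind the toe (wedge x about +17 mm); pushing on meets several newtons and jacks the corner up 1.5 mm per 10 mm
- screw_cap: steel screw cap directly above the short foot, 26 mm across, 10 mm tall, part of the instrument; origin at the centre of its underside, on the plate; its flat top, to be pressed, is 10 mm above that (52 mm above the table). Press firmly, with 6 N or more
- gauge_block: flat steel block 60 x 30 x 15 mm, loose, lying in front of the instrument; not to be moved; origin at the centre of its underside
- driver: screwdriver with a black handle, 170 mm long, loose, lying flat to the right of the wedge; not to be moved
- lens_post: small lens in a round black mount on a post, 122 mm tall, base 54 mm across, loose, standing to the right of the instrument; not to be moved; origin at the centre of its underside
- mouse: black computer mouse 100 x 58 x 26 mm, loose; not to be moved; origin at the centre of its underside
- jar: amber glass jar, 60 mm across, 75 mm tall, loose; not to be moved; origin at the centre of its underside
Mind the look-alikes: they are no part of the job. What is meant by the wedge is not orange or purple, and is the larger of those in its own colour.

How it is judged (in metres and radians):
On the way, in this order (a step that is already met when the one before it is completed fails the run):
1. the wedge is under the short foot and the foot bears on it (x of short_foot in the frame of wedge between -0.03 and 0.045 m and y of short_foot in the frame of wedge between -0.022 and 0.022 m and contact force between wedge and interferometer above 0.5 N), for 0.2 s.
2. a finger presses the cap above that foot with more than 5 N and the instrument does not tip (within 0.75 degree of level) (contact force between the fingers and screw_cap above 5 N and angle between interferometer's own z axis and vertical below 0.013 rad), for 0.2 s.
At the end, for the whole second after the job is handed in: the short foot rests on the wedge's slope (its lowest point within 22 mm of the wedge's centre line and at least 5 mm behind the toe), the instrument is level within 0.6 degree, within 15 mm of where it stood, the wedge lies flat on the table and everything is at rest (x of short_foot in the frame of wedge between -0.03 and 0.045 m and y of short_foot in the frame of wedge between -0.022 and 0.022 m and contact force between wedge and interferometer above 0.3 N and angle between interferometer's own z axis and vertical below 0.0105 rad and distance of interferometer from where it was at the start of the episode below 0.015 m and height (world z) of wedge below 0.004 m and linear speed of each of wedge, interferometer below 0.01 m/s); the robot touches nothing.
It fails at once if the wedge is lifted or tipped up (height (world z) of wedge above 0.012 m or angle between wedge's own z axis and vertical above 0.25 rad).
It fails at once if the instrument is lifted, tipped over or shoved more than 20 mm (height (world z) of interferometer above 0.012 m or angle between interferometer's own z axis and vertical above 0.1 rad or distance of interferometer from where it was at the start of the episode above 0.02 m).
It fails at once if the gauge block, driver, lens post, mouse or jar is moved more than 20 mm (distance of any of gauge_block, driver, lens_post, mouse, jar from where it was at the start of the episode above 0.02 m).
It also fails if it takes over 48 s, if anything falls off the work surface, if the arm or the gripper's body presses on something with over 40 N, if the wrist force passes 120 N, or if a joint passes its speed limit or range.

## Working session

There is one attempt and no reset: what is moved stays moved. The work goes in short steps, Python scripts to look and compute and a shell command to move; the robot and the scene stay as the last step left them, time stands still between calls to the robot, and variables do not carry over. Pictures are saved under pics/ and viewed, and the job is handed in when it is done.

```bash
mkdir -p pics; python3 - <<'E'
from plant import bot
import cv2
for n in("side","top"):
    im=bot.capture(n); cv2.imwrite(f"pics/{n}0.png",im[:,:,::-1])
    print(n,bot.camera_params(n))
print(bot.get_obs())
E
```

```text
side {'fx': 622.2782191834062, 'fy': 622.2782191834062, 'cx': 314.71532586848195, 'cy': 233.65313671744303, 'k1': -0.09369872682510948, 'R': array([[-7.76906998e-01, -6.29614865e-01, -7.99028151e-04],
       [-3.26488383e-01,  4.03951559e-01, -8.54534068e-01],
       [ 5.38350120e-01, -6.63632624e-01, -5.19394732e-01]]), 't': array([ 442.10836196,  227.24352756, 1175.16474413])}
top {'fx': 546.6390923248272, 'fy': 546.6390923248272, 'cx': 333.93621007047796, 'cy': 229.76113522451064, 'k1': 0.0025674930502416647, 'R': array([[-0.01694717, -0.99984483,  0.00480763],
       [-0.9856296 ,  0.01589759, -0.16817123],
       [ 0.1680687 , -0.00758856, -0.98574608]]), 't': array([  15.51084413,  574.28918411, 1141.40037082])}
{'time': 0.1, 'joint_positions': array([-1.41298497e+00,  3.42603741e-01,  1.52492468e+00,  3.12309145e-05,
        1.27538349e+00, -1.45979452e-01]), 'dq': array([-0.00041205, -0.00239429, -0.00150239,  0.00027089,  0.00079053,
       -0.00100649]), 'tau': array([ 1.99156682e-03, -4.32004595e+01, -2.44694388e+01,  7.19929347e-02,
        5.25773491e-02, -3.77296146e-05]), 'tool_pos': array([ 157.03202311, -500.58928011,  226.13893415]), 'tcp_rot': array([-3.14137120e+00,  1.30088342e-03, -1.26701449e+00]), 'contact_force': array([0.66779178, 0.58145841, 0.53087567]), 'moment': array([-0.0314449 , -0.05143619, -0.02172186]), 'grip_width': 91.8879297015233}
```

View pics/top0.png

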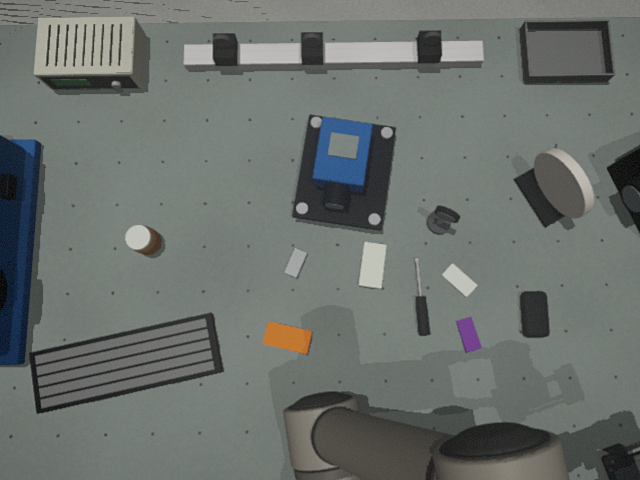

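View pics/side0.png

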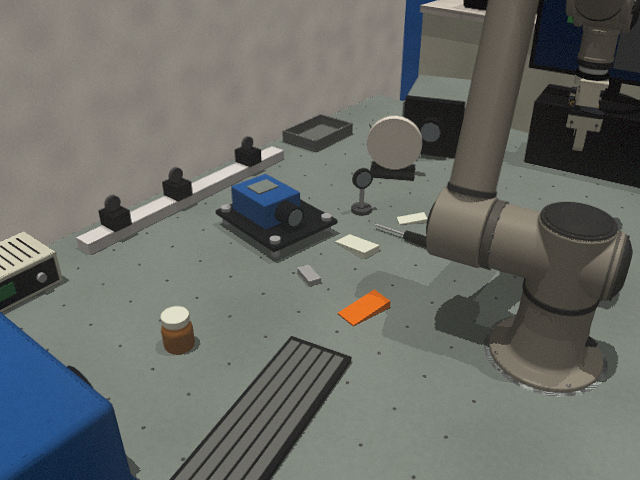

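The top view shows two white wedge candidates: one at (373,265), about 45x25 px, and one at (460,280), about 35x18 px. Orange (288,338) and purple (469,335) are excluded by colour. The one at (373,265) fits, being the larger and just in front of the near right cap at (375,219). I'll confirm it in a crop.

```bash
python3 - <<'E'
import cv2
im=cv2.imread("pics/top0.png")
c=im[190:310,280:490]
cv2.imwrite("pics/crop_top.png",cv2.resize(c,None,fx=3.8,fy=3.8,interpolation=cv2.INTER_CUBIC))
im=cv2.imread("pics/side0.png")
c=im[170:290,200:440]
cv2.imwrite("pics/crop_side.png",cv2.resize(c,None,fx=3.3,fy=3.3,interpolation=cv2.INTER_CUBIC))
E
```

```text
(no output)
```

View pics/crop_top.png

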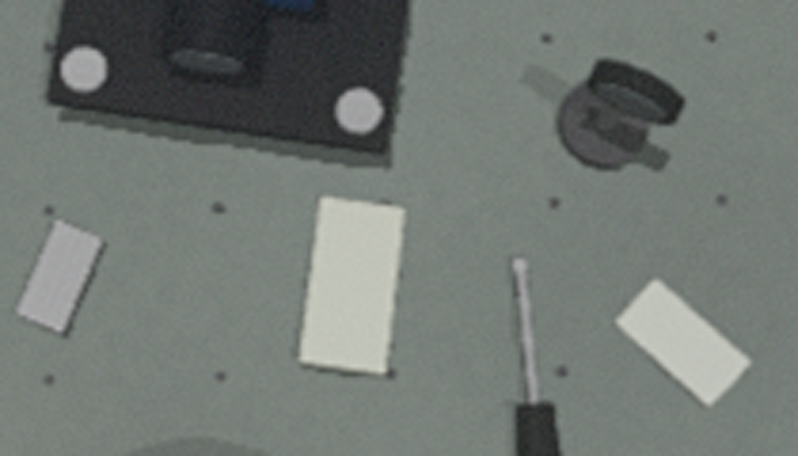

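View pics/crop_side.png

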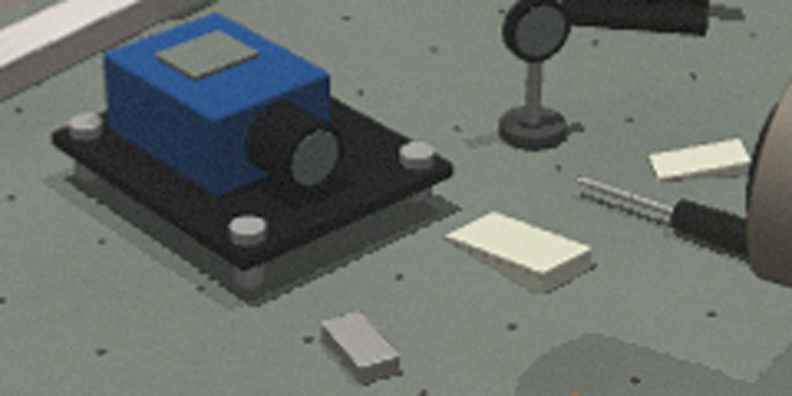

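The crops confirm it: the larger white wedge sits in front of the near right cap, with its thick back edge facing the robot. In the top crop, the toe corners are at about (321,197) and (405,208), and the cap is at (359,110).

```bash
cat > h.py <<'E'
import numpy as np, cv2
from scipy.optimize import least_squares
from plant import bot
def ray(n,uv):
    p=bot.camera_params(n);K=np.array([[p['fx'],0,p['cx']],[0,p['fy'],p['cy']],[0,0,1]])
    q=cv2.undistortPoints(np.array(uv,float).reshape(-1,1,2),K,np.array([p['k1'],0,0,0.]))[:,0]
    d=np.c_[q,np.ones(len(q))]@p['R']; c=-p['R'].T@p['t']
    return c,d
def atz(n,uv,z):
    c,d=ray(n,uv); s=(np.asarray(z,float)-c[2])/d[:,2]; return c+s[:,None]*d
def proj(n,X):
    p=bot.camera_params(n);K=np.array([[p['fx'],0,p['cx']],[0,p['fy'],p['cy']],[0,0,1]])
    return cv2.projectPoints(np.array(X,float).reshape(-1,1,3),cv2.Rodrigues(p['R'])[0],p['t'],K,np.array([p['k1'],0,0,0.]))[0][:,0]
def blob(im,box,f):
    x0,y0,x1,y1=box; m=f(im[y0:y1,x0:x1].astype(int)).astype(np.uint8)
    n,l,s,c=cv2.connectedComponentsWithStats(m); k=1+np.argmax(s[1:,4])
    return c[k]+[x0,y0],(l==k).astype(np.uint8),s[k,4]
def quad(im,box,f):
    c,m,a=blob(im,box,f); 
    r=cv2.boxPoints(cv2.minAreaRect(cv2.findContours(m,0,1)[0][0]))+np.array(box[:2])
    return r
E
python3 - <<'E'
from h import *
im=cv2.imread("pics/top0.png"); sd=cv2.imread("pics/side0.png")
C=np.array([[321,197],[405,208],[388,374],[300,362]])/3.8+[280,190]-0.4
W=atz("top",C,[3,3,18,18]);print("wedge top",W.round(1),[np.linalg.norm(W[i]-W[i-1]).round(1) for i in range(4)])
C=np.array([[490,212],[447,238],[543,272],[591,246]])/3.3+[200,170]-.35
S=atz("side",C,[3,3,18,18]);print("wedge side(R toe,L toe,Lback,Rback)",S.round(1))
br=lambda a:(a.min(2)>140)
caps=[]
for b in [(292,198,314,220),(362,206,388,232),(306,114,324,130),(378,124,397,141)]:
    c,m,a=blob(im,b,br); caps.append(c);print(c,a)
P=atz("top",caps,52);print("caps",P.round(1),np.linalg.norm(P[0]-P[1]),np.linalg.norm(P[2]-P[0]))
m=P.mean(0);print("centre",m)
for b in [(268,232,284,244),(318,210,336,222),(218,202,234,212)]:
    c,mm,a=blob(sd,b,lambda a:a.min(2)>120);print("side cap",c,a,atz("side",[c],50)[0].round(1))
D=np.array([[520,262],[532,403],[517,405],[555,403]])/3.8+[280,190]
print("driver",atz("top",D,[5,5,10,10]).round(1), atz("top",[[420,333],[429,332]],10).round(1))
G=np.array([[58,222],[103,240],[64,333],[18,314]])/3.8+[280,190];print("gauge",atz("top",G,15).round(1))
E
```

```text
wedge top [[ 554.4  -61.8    3. ]
 [ 547.  -111.4    3. ]
 [ 448.3  -96.9   18. ]
 [ 456.1  -46.2   18. ]] [np.float64(100.7), np.float64(50.2), np.float64(100.9), np.float64(51.2)]
wedge side(R toe,L toe,Lback,Rback) [[ 551.  -109.4    3. ]
 [ 553.8  -59.8    3. ]
 [ 459.4  -47.2   18. ]
 [ 452.3  -97.    18. ]]
[301.40449438 207.5505618 ] 89
[373.85714286 218.67032967] 91
[315.45333333 121.44      ] 75
[386.47560976 131.87804878] 82
caps [[ 624.3   76.3   52. ]
 [ 597.   -81.4   52. ]
 [ 821.3   43.4   52. ]
 [ 794.4 -115.4   52. ]] 159.97234084671737 199.79027851706743
centre [709.23648309 -19.27876143  52.        ]
side cap [274.42222222 237.95555556] 45 [627.8  75.3  50. ]
side cap [328.73195876 213.41237113] 97 [601.1 -94.6  50. ]
side cap [223.95714286 205.01428571] 70 [834.3  37.9  50. ]
driver [[ 512.6 -178.8    5. ]
 [ 430.  -182.3    5. ]
 [ 428.8 -172.7   10. ]
 [ 429.5 -194.8   10. ]] [[ 349.8 -178.    10. ]
 [ 351.6 -197.7   10. ]]
gauge [[539.5  92.5  15. ]
 [528.4  66.3  15. ]
 [474.4  89.4  15. ]
 [485.9 116.   15. ]]
```

Both views agree on the wedge (about (501,-79), yaw about -0.145), and its sizes check at 100.8 x 50.7 mm. The caps check at 160.0 x 199.8 mm. The foot is at (597,-81), about 12 mm left of the wedge's centre line. Next I'll write a helper that converts goals into row shares.

```bash
cat > go.py <<'E'
import sys,numpy as np
from scipy.spatial.transform import Rotation as R
from plant import bot
# target x y z heading(push direction = -tool y)
x,y,z,h=map(float,sys.argv[1:5])
o=bot.get_obs(); A=R.from_euler('xyz',o['tcp_rot'])
ty=-np.array([np.cos(h),np.sin(h),0]); tz=np.array([0,0,-1.]); tx=np.cross(ty,tz)
B=R.from_matrix(np.c_[tx,ty,tz])
print("pos",o['tool_pos'].round(1),"heading",np.arctan2(*(-A.as_matrix()[:2,1])[::-1]).round(3),"t",o['time'],"F",o['contact_force'].round(2),"grip",round(o['grip_width'],1))
print("shift",(A.inv().apply(np.array([x,y,z])-o['tool_pos'])/200).round(3),"turn",((A.inv()*B).as_rotvec()/np.radians(45)).round(3))
E
python3 go.py 423.5 -67.5 150 -0.148
python3 - <<'E'
from h import *
print("lens base",atz("top",[[439,222]],5).round(1),atz("top",[[446,214]],110),"barrel front",atz("top",[[334,206]],70),"mouse",atz("top",[[535,314]],13),"orange",atz("top",[[288,338]],10))
print(proj("side",[[597,-81.4,52]]))
E
```

```text
pos [ 157.  -500.6  226.1] heading 0.304 t 0.1 F [0.67 0.58 0.53] grip 91.9
shift [-1.667 -1.919  0.383] turn [0.    0.002 0.575]
lens base [[ 595.9 -232.6    5. ]] [[ 593.42082181 -226.58922477  110.        ]] barrel front [[622.70973724   5.15766156  70.        ]] mouse [[ 386.44681148 -431.07036727   13.        ]] orange [[343.98398773 109.61081638  10.        ]]
[[326.76434938 215.28087151]]
```

```bash
python3 -m inch '[[[-0.2,-0.23,0,0,0,0.15,1],[-0.4,-0.46,0,0,0,0.3,1],[-0.6,-0.69,0,0,0,0.45,1],[-0.83,-0.96,0,0,0,0.575,1],[-0.83,-0.96,0,0,0,0.575,1],[-0.83,-0.96,0,0,0,0.575,1],[-0.83,-0.96,0,0,0,0.575,1],[-0.83,-0.96,0,0,0,0.575,1],[-0.83,-0.96,0,0,0,0.575,1],[-0.83,-0.96,0,0,0,0.575,1]]]'; python3 go.py 423.5 -67.5 100 -0.148
```

```text
time: 1.35
tool_pos: [290.4, -285.5, 226.6]
tcp_rot: [3.142, 0.0, -1.719]
contact_force: [0.1, 0.5, 0.1]
grip_width: 0.8
pos [ 290.4 -285.5  226.6] heading -0.149 t 1.35 F [0.13 0.5  0.12] grip 0.8
shift [-1.176 -0.497  0.633] turn [ 0.     0.    -0.001]
```

```bash
python3 -m inch '[[[-0.25,-0.12,0.1,0,0,0,1],[-0.5,-0.25,0.2,0,0,0,1],[-0.75,-0.4,0.3,0,0,0,1],[-1,-0.49,0.5,0,0,0,1],[-1,-0.49,0.5,0,0,0,1],[-1,-0.49,0.5,0,0,0,1],[-1,-0.49,0.5,0,0,0,1],[-1,-0.49,0.5,0,0,0,1],[-1,-0.49,0.5,0,0,0,1],[-1,-0.49,0.5,0,0,0,1]]]'; python3 go.py 423.5 -67.5 7 -0.148
```

```text
time: 2.6
tool_pos: [417.0, -102.1, 126.9]
tcp_rot: [-3.141, -0.0, -1.719]
contact_force: [0.8, 0.7, -0.4]
grip_width: 0.1
pos [ 417.  -102.1  126.9] heading -0.149 t 2.6 F [ 0.75  0.69 -0.35] grip 0.1
shift [-0.176 -0.006  0.6  ] turn [-0.001 -0.    -0.001]
```

```bash
python3 -m inch '[[[-0.176,0,0.1,0,0,0,1],[-0.176,-0.006,0.25,0,0,0,1],[-0.176,-0.006,0.4,0,0,0,1],[-0.176,-0.006,0.5,0,0,0,1],[-0.176,-0.006,0.56,0,0,0,1],[-0.176,-0.006,0.6,0,0,0,1],[-0.176,-0.006,0.6,0,0,0,1],[-0.176,-0.006,0.6,0,0,0,1],[-0.176,-0.006,0.6,0,0,0,1],[-0.176,-0.006,0.6,0,0,0,1]]]'; python3 go.py 470 -74.4 7 -0.148
python3 - <<'E'
from h import *
im=bot.capture("side")[:,:,::-1];cv2.imwrite("pics/s1.png",cv2.resize(im[150:300,200:500],None,fx=2.6,fy=2.6,interpolation=cv2.INTER_CUBIC))
E
```

```text
time: 3.85
tool_pos: [423.6, -67.2, 7.0]
tcp_rot: [-3.141, -0.0, -1.719]
contact_force: [0.4, 0.3, -0.8]
grip_width: 0.2
pos [423.6 -67.2   7. ] heading -0.148 t 3.85 F [ 0.45  0.27 -0.78] grip 0.2
shift [ 0.001 -0.235  0.   ] turn [-0.001 -0.     0.   ]
```

View pics/s1.png

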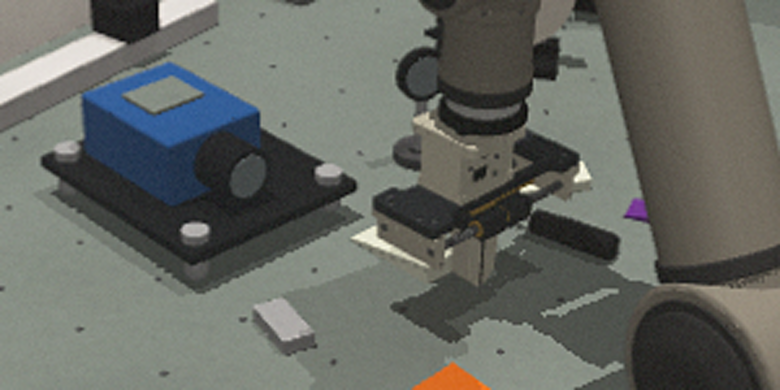

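```bash
python3 go.py 490 -77.4 7 -0.075
```

```text
pos [423.6 -67.2   7. ] heading -0.148 t 3.9 F [-0.02 -0.05  0.53] grip 0.9
shift [ 0.002 -0.336  0.   ] turn [-0.001 -0.    -0.093]
```

```bash
python3 -m inch '[[[0,-0.05,0,0,0,0,1],[0,-0.09,0,0,0,0,1],[0,-0.12,0,0,0,-0.01,1],[0,-0.15,0,0,0,-0.02,1],[0,-0.18,0,0,0,-0.035,1],[0,-0.21,0,0,0,-0.05,1],[0.001,-0.25,0,0,0,-0.065,1],[0.001,-0.29,0,0,0,-0.08,1],[0.002,-0.335,0,0,0,-0.093,1],[0.002,-0.335,0,0,0,-0.093,1]]]'
python3 - <<'E'
from h import *
for n in("top","side"):
    im=bot.capture(n)[:,:,::-1];cv2.imwrite(f"pics/{n}2f.png",im)
    x0,y0=(290,190) if n=="top" else (240,170)
    cv2.imwrite(f"pics/{n}2.png",cv2.resize(im[y0:y0+120,x0:x0+200],None,fx=4,fy=4,interpolation=cv2.INTER_CUBIC))
E
```

```text
time: 5.15
tool_pos: [490.5, -77.6, 6.7]
tcp_rot: [-3.141, -0.0, -1.645]
contact_force: [-0.7, 0.7, 0.4]
grip_width: 0.2
```

View pics/top2.png

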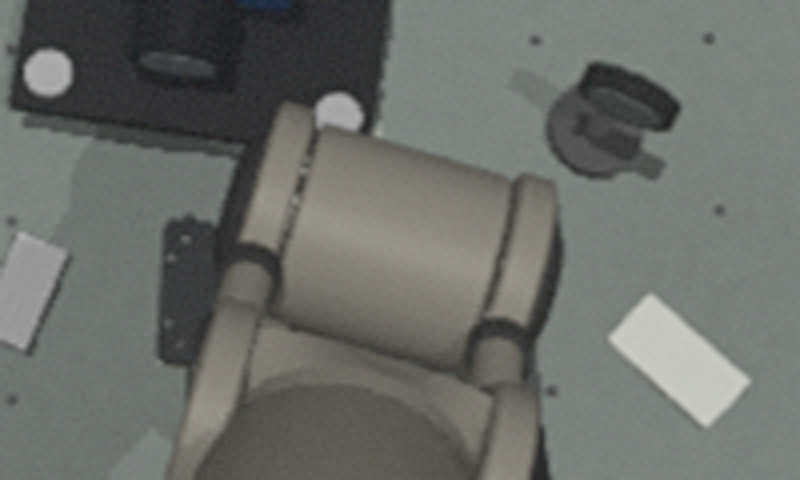

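View pics/side2.png

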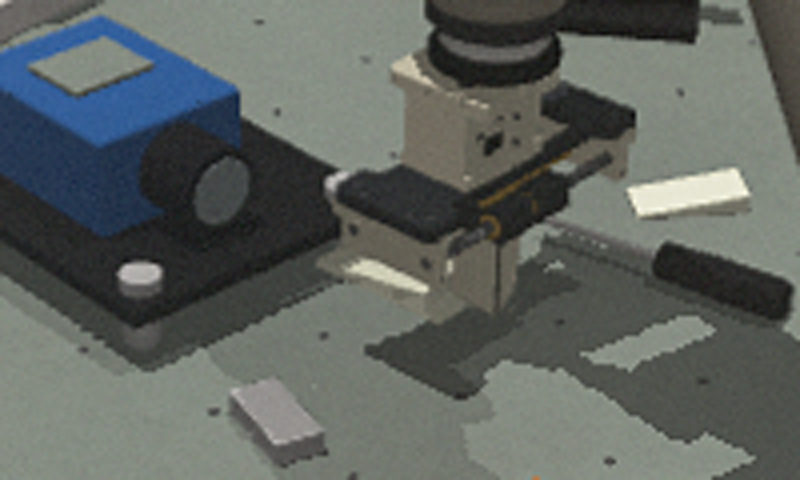

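```bash
python3 - <<'E'
from h import *
im=cv2.imread("pics/side2f.png"); h=-0.074; c=np.array([490.5,-77.6])+59.5*np.array([np.cos(h),np.sin(h)])
L=np.array([[50,25,3],[-50,25,18],[-50,25,0],[50,25,0],[50,-25,3],[-50,-25,18]],float)
X=L.copy();X[:,0]=c[0]+L[:,0]*np.cos(h)-L[:,1]*np.sin(h);X[:,1]=c[1]+L[:,0]*np.sin(h)+L[:,1]*np.cos(h)
x0,y0=290,205;s=8
v=cv2.resize(im[y0:y0+60,x0:x0+95],None,fx=s,fy=s,interpolation=cv2.INTER_CUBIC)
for p in (proj("side",X)-[x0,y0]+.5)*s: cv2.circle(v,tuple(int(k) for k in p),4,(0,0,255),1)
cv2.imwrite("pics/s2z.png",v)
E
```

```text
(no output)
```

View pics/s2z.png

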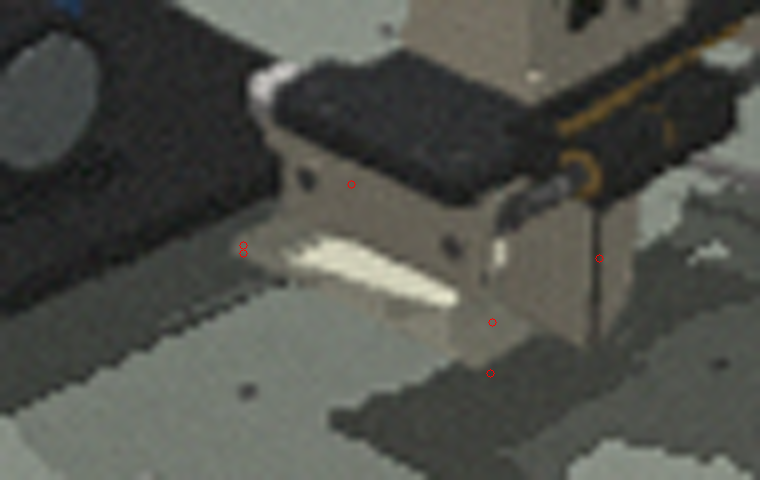

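The predicted wedge outline, with the back flush to the fingers, matches the picture; the toe corner is at about (320,236) px. I'll push on to just short of the expected contact and then take small steps, watching the force.

```bash
python3 go.py 519 -81.3 7 -0.025
```

```text
pos [489.5 -77.3   6.6] heading -0.075 t 5.25 F [ 0.05  0.15 -0.23] grip 0.4
shift [ 0.009 -0.148 -0.002] turn [ 0.    -0.    -0.063]
```

```bash
python3 -m inch '[[[0,-0.02,0,0,0,-0.01,1],[0.001,-0.04,0,0,0,-0.02,1],[0.002,-0.06,0,0,0,-0.03,1],[0.004,-0.08,0,0,0,-0.04,1],[0.005,-0.1,0,0,0,-0.045,1],[0.006,-0.115,0,0,0,-0.05,1],[0.007,-0.13,0,0,0,-0.055,1],[0.008,-0.14,0,0,0,-0.06,1],[0.009,-0.148,0,0,0,-0.063,1],[0.009,-0.148,0,0,0,-0.063,1]]]'
python3 go.py 524 -81.5 7 -0.025
```

```text
time: 6.5
tool_pos: [516.6, -80.9, 6.5]
tcp_rot: [3.136, 0.001, -1.596]
contact_force: [-9.8, 0.8, 6.7]
grip_width: 0.4
pos [516.6 -80.9   6.5] heading -0.025 t 6.5 F [-9.79  0.78  6.7 ] grip 0.4
shift [ 0.002 -0.037 -0.003] turn [0.007 0.001 0.   ]
```

```bash
python3 - <<'E'
from h import *
for n in("top","side"):
    im=bot.capture(n)[:,:,::-1];cv2.imwrite(f"pics/{n}3f.png",im)
im=cv2.imread("pics/side3f.png");x0,y0=240,170
cv2.imwrite("pics/s3.png",cv2.resize(im[y0:y0+100,x0:x0+150],None,fx=5.3,fy=5.3,interpolation=cv2.INTER_CUBIC))
im=cv2.imread("pics/top3f.png");a=cv2.imread("pics/top0.png")
for b in [(292,198,314,220),(306,114,324,130),(378,124,397,141)]:
    print(*[blob(i,b,lambda a:a.min(2)>140)[0].round(2) for i in (a,im)])
print(bot.get_obs()['contact_force'])
E
```

```text
[301.4  207.55] [301.38 207.5 ]
[315.45 121.44] [315.38 121.47]
[386.48 131.88] [386.36 131.83]
[-8.15389181 -1.21207902  6.61352087]
```

View pics/s3.png

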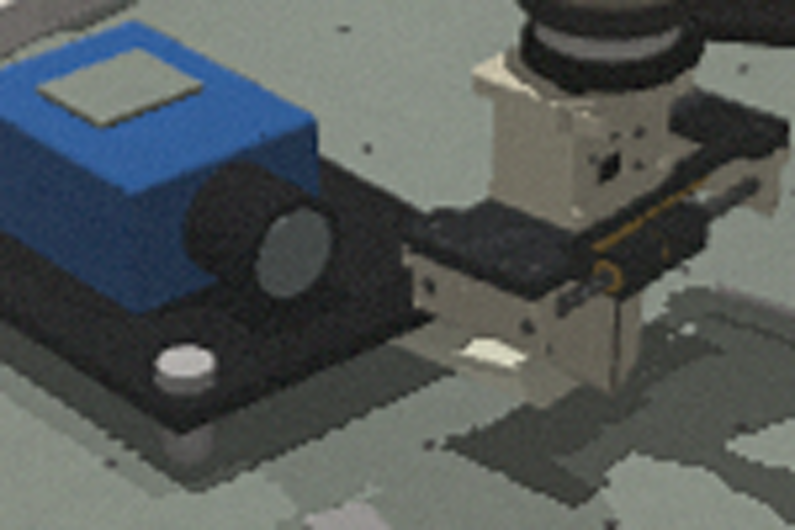

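The finger force is about 9 N and the instrument's caps have moved less than 0.2 px, so the foot is on the slope. It sits at wedge x of about 21 and y of about +1.5. I'll push gently a couple of mm more to seat it firmly.

```bash
python3 -m inch '[[[0,-0.002,0,0,0,0,1],[0,-0.004,0,0,0,0,1],[0,-0.006,0,0,0,0,1],[0,-0.008,0,0,0,0,1],[0,-0.01,0,0,0,0,1],[0,-0.012,0,0,0,0,1],[0,-0.012,0,0,0,0,1],[0,-0.012,0,0,0,0,1],[0,-0.012,0,0,0,0,1],[0,-0.012,0,0,0,0,1]]]'
```

```text
time: 7.85
tool_pos: [517.4, -80.8, 6.5]
tcp_rot: [3.133, 0.001, -1.595]
contact_force: [-13.9, -0.3, 12.0]
grip_width: 0.4
```

```bash
python3 -m inch '[[[0,0.01,0,0,0,0,1],[0,0.02,0,0,0,0,1],[0,0.03,0,0,0,0,1],[0,0.04,0,0,0,0,1],[0,0.05,0,0,0,0,1],[0,0.06,0,0,0,0,1],[0,0.06,0,0,0,0,1],[0,0.06,0,0,0,0,1],[0,0.06,0,0,0,0,1],[0,0.06,0,0,0,0,1]]]'
python3 - <<'E'
from h import *
im=bot.capture("side")[:,:,::-1];cv2.imwrite(f"pics/side4f.png",im)
x0,y0=260,190
h=-0.025; c=np.array([517.4,-80.8])+59.5*np.array([np.cos(h),np.sin(h)])
L=np.array([[50,25,3],[-50,25,18],[-50,25,0],[50,25,0],[50,-25,3],[-50,-25,18]],float)
X=L.copy();X[:,0]=c[0]+L[:,0]*np.cos(h)-L[:,1]*np.sin(h);X[:,1]=c[1]+L[:,0]*np.sin(h)+L[:,1]*np.cos(h)
x0,y0=290,205;s=8
v=cv2.resize(im[y0:y0+60,x0:x0+95],None,fx=s,fy=s,interpolation=cv2.INTER_CUBIC)
for p in (proj("side",X)-[x0,y0]+.5)*s: cv2.circle(v,tuple(int(k) for k in p),4,(0,0,255),1)
cv2.imwrite("pics/s4.png",v)
E
python3 go.py 519 -81.5 4 -0.025
```

```text
time: 9.1
tool_pos: [509.4, -81.1, 6.7]
tcp_rot: [-3.142, -0.0, -1.596]
contact_force: [-0.1, -0.2, -0.8]
grip_width: 0.2
pos [509.4 -81.2   6.7] heading -0.025 t 9.15 F [ 0.59  0.02 -0.04] grip 0.1
shift [ 0.    -0.048  0.014] turn [-0. -0. -0.]
```

View pics/s4.png

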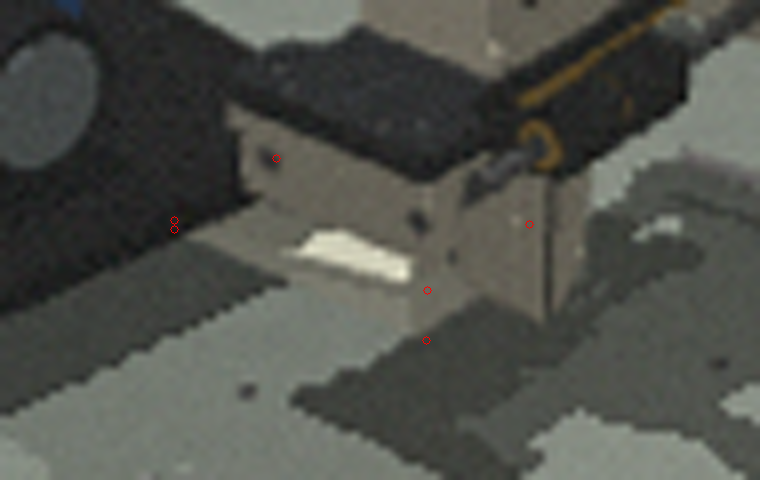

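```bash
python3 -m inch '[[[0,0,0.013,0,0,0,1],[0,-0.02,0.013,0,0,0,1],[0,-0.035,0.013,0,0,0,1],[0,-0.043,0.013,0,0,0,1],[0,-0.048,0.013,0,0,0,1],[0,-0.053,0.013,0,0,0,1],[0,-0.058,0.013,0,0,0,1],[0,-0.063,0.013,0,0,0,1],[0,-0.065,0.013,0,0,0,1],[0,-0.065,0.013,0,0,0,1]]]'
```

```text
time: 10.4
tool_pos: [517.9, -81.1, 3.9]
tcp_rot: [3.132, 0.001, -1.596]
contact_force: [-15.8, -2.2, 12.7]
grip_width: 0.4
```

```bash
python3 -m inch '[[[0,0,-0.003,0,0,0,1],[0,-0.003,-0.006,0,0,0,1],[0,-0.006,-0.008,0,0,0,1],[0,-0.009,-0.009,0,0,0,1],[0,-0.012,-0.01,0,0,0,1],[0,-0.015,-0.01,0,0,0,1],[0,-0.015,-0.01,0,0,0,1],[0,-0.015,-0.01,0,0,0,1],[0,-0.015,-0.01,0,0,0,1],[0,-0.015,-0.01,0,0,0,1]]]'
```

```text
time: 11.65
tool_pos: [520.7, -80.7, 4.3]
tcp_rot: [3.131, 0.002, -1.596]
contact_force: [-10.6, -1.3, -1.7]
grip_width: 0.5
```

```bash
python3 -m inch '[[[0,0.01,0,0,0,0,1],[0,0.03,0,0,0,0,1],[0,0.06,0,0,0,0,1],[0,0.1,0,0,0,0,1],[0,0.2,0,0,0,0,1],[0,0.35,0,0,0,0,1],[0,0.5,-0.1,0,0,0,1],[0,0.6,-0.4,0,0,0,1],[0,0.6,-0.6,0,0,0,1],[0,0.6,-0.7,0,0,0,1]]]'
python3 - <<'E'
from h import *
a=cv2.imread("pics/top0.png");s0=cv2.imread("pics/side0.png")
t=bot.capture("top")[:,:,::-1];s=bot.capture("side")[:,:,::-1]
cv2.imwrite("pics/top5f.png",t);cv2.imwrite("pics/side5f.png",s)
for b in [(292,198,314,220),(306,114,324,130),(378,124,397,141),(362,206,388,232)]:
    print(*[blob(i,b,lambda a:a.min(2)>140)[0].round(2) for i in (a,t)])
for b in [(268,232,284,244),(318,208,340,222),(218,202,234,212)]:
    print(*[blob(i,b,lambda a:a.min(2)>120)[0].round(2) for i in (s0,s)])
v=np.hstack([cv2.resize(t[190:290,310:440],None,fx=3,fy=3),cv2.resize(s[190:290,270:400],None,fx=3,fy=3)])
cv2.imwrite("pics/v5.png",v)
E
```

```text
time: 12.9
tool_pos: [405.9, -78.8, 148.7]
tcp_rot: [-3.137, -0.002, -1.596]
contact_force: [1.1, 0.5, -1.2]
grip_width: 0.3
[301.4  207.55] [301.76 207.6 ]
[315.45 121.44] [315.36 121.4 ]
[386.48 131.88] [386.35 131.65]
[373.86 218.67] [374.13 218.21]
[274.42 237.96] [274.58 237.67]
[330.61 212.76] [330.55 212.68]
[223.96 205.01] [223.8  204.87]
```

View pics/v5.png

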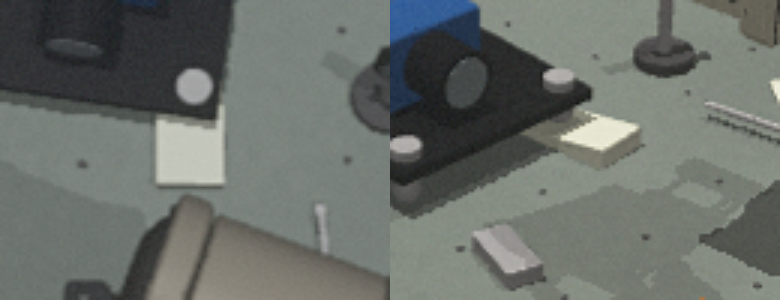

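```bash
python3 - <<'E'
from h import *
print(atz("top",[[374.13,218.21]],52), atz("top",[[362.2,251.6],[384.5,251.6]],18))
E
python3 go.py 596 -82 90 -0.025
```

```text
[[598.00720806 -81.97790244  52.        ]] [[ 529.51617663  -56.10621471   18.        ]
 [ 528.708771   -105.60736396   18.        ]]
pos [406.5 -79.  148.3] heading -0.025 t 13.0 F [-0.03 -0.05 -0.94] grip 0.4
shift [-0.01  -0.946  0.297] turn [-0.007 -0.003 -0.   ]
```

The wedge's back edge measures (529,-81) with yaw about -0.02, which puts the foot at about (+19, 0) in the wedge frame. The instrument shifted about 1 mm. Next I'll move above the cap.

```bash
python3 -m inch '[[[0,-0.15,0,0,0,0,1],[0,-0.35,0,0,0,0,1],[0,-0.55,0,0,0,0,1],[0,-0.75,0.05,0,0,0,1],[-0.01,-0.85,0.12,0,0,0,1],[-0.01,-0.92,0.2,0,0,0,1],[-0.01,-0.946,0.28,0,0,0,1],[-0.01,-0.946,0.297,0,0,0,1],[-0.01,-0.946,0.297,0,0,0,1],[-0.01,-0.946,0.297,0,0,0,1]]]'; python3 go.py 597 -82 53 -0.025
python3 - <<'E'
from h import *
im=bot.capture("side")[:,:,::-1]
cv2.imwrite("pics/s6.png",cv2.resize(im[110:260,220:420],None,fx=3.9,fy=3.9))
E
```

```text
time: 14.25
tool_pos: [594.7, -81.4, 87.5]
tcp_rot: [-3.14, -0.0, -1.596]
contact_force: [0.1, 0.8, 0.6]
grip_width: 0.3
pos [594.7 -81.4  87.5] heading -0.025 t 14.25 F [0.09 0.77 0.61] grip 0.3
shift [ 0.002 -0.012  0.172] turn [-0.002 -0.    -0.001]
```

View pics/s6.png

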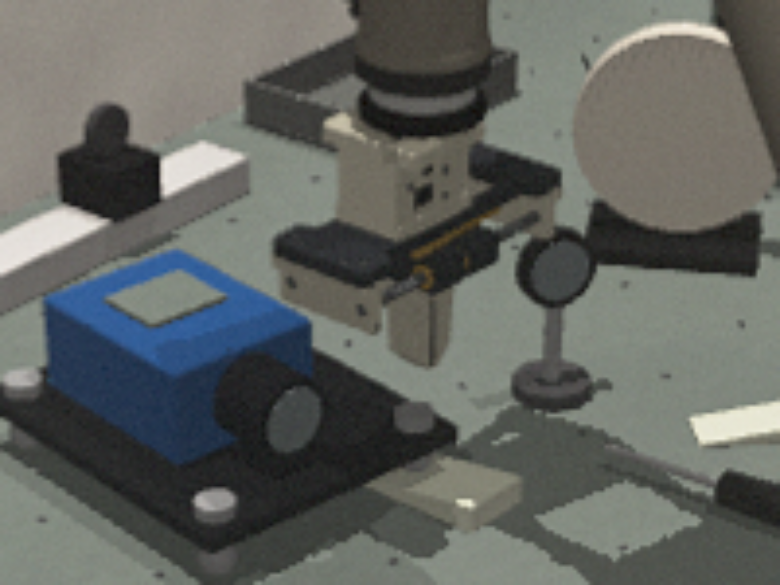

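The picture shows the shut fingers above the cap, at about (412,415) in the crop, clear of the housing and the lens. I'll descend until just above the cap.

```bash
python3 -m inch '[[[0,-0.01,0.04,0,0,0,1],[0,-0.01,0.08,0,0,0,1],[0,-0.012,0.11,0,0,0,1],[0,-0.012,0.13,0,0,0,1],[0,-0.012,0.145,0,0,0,1],[0,-0.012,0.155,0,0,0,1],[0,-0.012,0.16,0,0,0,1],[0,-0.012,0.165,0,0,0,1],[0,-0.012,0.165,0,0,0,1],[0,-0.012,0.165,0,0,0,1]]]'; python3 go.py 597 -82 50 -0.025
```

```text
time: 15.55
tool_pos: [597.1, -81.4, 53.8]
tcp_rot: [-3.141, -0.0, -1.596]
contact_force: [-0.1, -0.2, 0.9]
grip_width: 0.2
pos [597.1 -81.4  53.8] heading -0.025 t 15.55 F [-0.1  -0.2   0.89] grip 0.2
shift [0.003 0.    0.019] turn [-0. -0. -0.]
```

```bash
python3 -m inch '[[[0,0,0.004,0,0,0,1],[0,0,0.008,0,0,0,1],[0,0,0.012,0,0,0,1],[0,0,0.014,0,0,0,1],[0,0,0.016,0,0,0,1],[0,0,0.016,0,0,0,1],[0,0,0.016,0,0,0,1],[0,0,0.016,0,0,0,1],[0,0,0.016,0,0,0,1],[0,0,0.016,0,0,0,1]]]'
```

```text
time: 16.8
tool_pos: [597.1, -81.4, 52.1]
tcp_rot: [-3.141, -0.0, -1.596]
contact_force: [-4.2, 0.5, 11.6]
grip_width: 0.6
```

I'm pressing at 11.6 N and the tip is holding at z = 52.1 mm against a nominal cap top of 52, so nothing is tipping. I'll lift off and move clear.

```bash
python3 -m inch '[[[0,0,0.016,0,0,0,1],[0,0,0.01,0,0,0,1],[0,0,0,0,0,0,1],[0,0,-0.03,0,0,0,1],[0,0,-0.1,0,0,0,1],[0,0,-0.25,0,0,0,1],[0,0,-0.5,0,0,0,1],[0,0.2,-0.6,0,0,0,1],[0,0.5,-0.6,0,0,0,1],[0,0.8,-0.6,0,0,0,1]]]'
python3 -m inch '[[[0,0.2,0,0,0,0,1],[0,0.4,0,0,0,0,1],[0,0.4,0,0,0,0,1],[0,0.4,0,0,0,0,1],[0,0.4,0,0,0,0,1],[0,0.4,0,0,0,0,1],[0,0.4,0,0,0,0,1],[0,0.4,0,0,0,0,1],[0,0.4,0,0,0,0,1],[0,0.4,0,0,0,0,1]]]'
python3 - <<'E'
from h import *
a=cv2.imread("pics/top0.png");s0=cv2.imread("pics/side0.png")
t=bot.capture("top")[:,:,::-1];s=bot.capture("side")[:,:,::-1]
for b in [(292,198,314,220),(306,114,324,130),(378,124,397,141),(362,206,388,232)]:
    print(*[blob(i,b,lambda a:a.min(2)>140)[0].round(2) for i in (a,t)])
for b in [(268,232,284,244),(318,208,340,222),(218,202,234,212)]:
    print(*[blob(i,b,lambda a:a.min(2)>120)[0].round(2) for i in (s0,s)])
cv2.imwrite("pics/t7.png",t)
v=np.hstack([cv2.resize(t[190:290,310:440],None,fx=3,fy=3),cv2.resize(s[190:290,270:400],None,fx=3,fy=3)])
cv2.imwrite("pics/v7.png",v)
E
```

```text
time: 18.05
tool_pos: [435.7, -77.3, 171.2]
tcp_rot: [-3.14, -0.001, -1.596]
contact_force: [-0.9, -0.3, 1.0]
grip_width: 0.4
time: 19.3
tool_pos: [357.1, -75.3, 170.5]
tcp_rot: [-3.142, -0.0, -1.596]
contact_force: [0.6, 0.4, -0.6]
grip_width: 0.4
[301.4  207.55] [301.82 207.63]
[315.45 121.44] [315.44 121.44]
[386.48 131.88] [386.35 131.65]
[373.86 218.67] [374.15 218.15]
[274.42 237.96] [274.51 237.71]
[330.61 212.76] [330.59 212.65]
[223.96 205.01] [223.8  204.87]
```

View pics/v7.png

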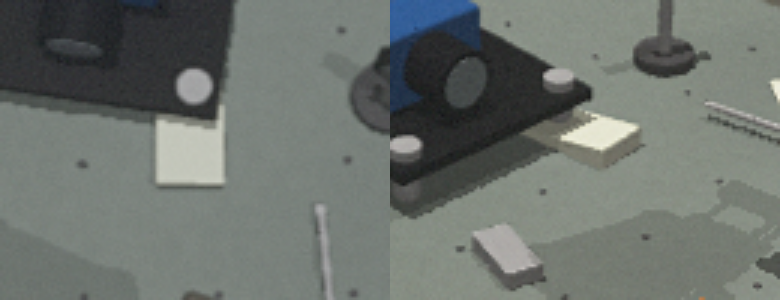

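View pics/t7.png

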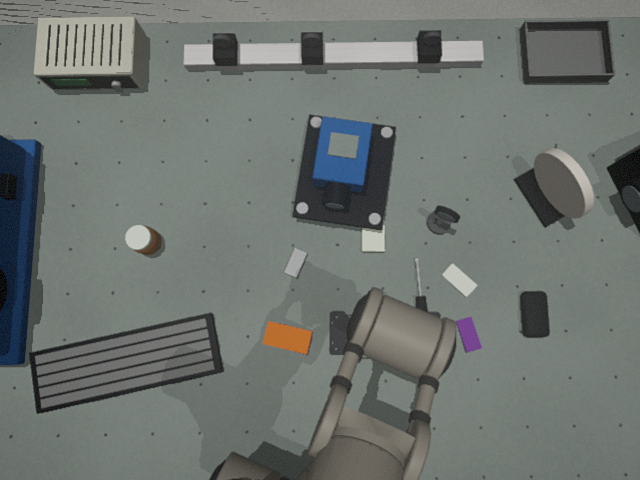

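The wedge, caps, gauge block, driver, lens post, mouse and jar are all where they should be, and the robot is clear. Handing in.

```bash
python3 -c "
from plant import bot
print(bot.close_job())"
```

```text
the job is handed in; nothing more can be done
None
```

I pushed the larger white wedge toe first under the short foot, pressed the screw cap, moved clear and handed the job in at about 19 s. No verdict was reported.

- **Wedge:** after the push the foot was at about x = +19 mm, y = 0 mm in the wedge frame, and the pictures after the press showed the wedge in the same place. The last push took 10.6 N along the table.
- **Press:** the fingers pressed the cap at 11.6 N with the tip at z = 52.1 mm (level cap top: 52 mm). I saw no sign of tipping.
- **Instrument:** its caps shifted by at most about 0.6 px (about 1 mm) between the first and last pictures.
- **Other objects:** by eye, none of them had moved in the last picture.

**Not as expected:** the first pushes stuck. The force rose to about 14–16 N along the table, with up to 13 N upward on the tool. I backed off, lowered the fingers and pushed again; it still stuck, and the wedge moved on only once I eased the tool up about 2 mm while pushing.

**Not directly checked:** I could not measure the force between foot and wedge or the exact tilt. I judged both from the push force, the press height and the pictures.

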